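Pack the vice kit: iron jaw lowest, template pinned on top

ROBOT

A 6-joint arm with a two-finger parallel gripper is mounted at the origin on the work surface. World frame = base frame: x ahead of the robot, y to its left, z up, the work surface at z = 0. Lengths are in mm, angles in rad, forces in N, time in s.
With the tool pointing down it reaches from about 275 to 750 mm from the base axis. Payload 10.2 kg.
Tool frame: the origin (TCP) lies between the finger pads; the fingertips stand 11 mm ahead of it and the grasp point (between the pads) lies 8 mm behind it; z points along the fingers, y is the line along which they close (so a half turn about z gives the same grasp; the last joint's range is limited). The gripper opens to 85 mm and grips with 20 to 120 N. Pads are 22 mm wide; open, the fingers measure 114 mm over their backs; the gripper's body (76 mm by 85 mm) begins 54 mm behind the grasp point. The pads swing forward as they close: fully open they stand 13 mm farther back than shut.
Start: joints at [1.061, 0.313, 1.498, -0, 1.331, -0.223], TCP at [148.527, 503.558, 242.294] pointing down, gripper open.
Joint ranges: [-2.94, 2.94], [-0.97, 2.17], [0.19, 2.56], [-1.23, 4.37], [0.02, 3.11], [-2.88, 2.88]. Speed limits (rad/s): [2.39, 2.39, 3.01, 3.14, 3.14, 3.14].

INTERFACE

Orientations are given as a unit quaternion [w, x, y, z].
In Python, from rig import sense, eyes, finish_job gives the robot as it stands.
- The arm moves only by the shell command python3 -m jog 'ROWS' [FORCE]. ROWS is JSON, a list of rows, each a list of 7 numbers: the shift along the tool's x, y, z in m, then the turn, a rotation vector about the tool's x, y, z in rad, then the finger opening in m, from 0 to 0.0854. In form: [[dx, dy, dz, rx, ry, rz, gripper], ...]. A call has 1 to 5 rows; each row shifts and turns the commanded pose from where the row before left it, along the tool's axes as they then stand; what a row does not reach is not made up. A row lasts 1/10 s, in which the tool goes at most 50 mm and 8.59 degrees, less where a joint would pass 70% of its speed; a pose out of reach is approached as far as the arm can. A call is refused whole if a number of a shift passes 0.05 or a number of a turn 0.15, either way. A call with a gripper value outside its range is refused whole. The fingers move at their own pace and stop on an object; FORCE is the grip in N (left out, the last holds). Time passes only in rows, so rows that do not move let the fingers close. It gives the time, the measured TCP pose, the force, the opening and the grip force at its end, in the units of the state.
- sense(): the state, without advancing time (a new reading comes with each control period).
- eyes.capture(name): name is "side" or "top"; returns the picture (420x560x3 uint8, red, green, blue); there is no depth.
- eyes.calibration(name): a dict with "fx", "fy", "cx", "cy" (pixels), "dist" ([k1, k2, p1, p2, k3] as OpenCV has them; the pictures are not rectified), "cam_to_world" (4x4, takes a point from camera to world coordinates). Camera axes: x right, y down, z forward; pixel columns grow to the right and rows downward; lengths in mm; the calibration is good to about 2 mm. A picture is of the moment at which its call begins. calibration takes no time and is no camera call.
- finish_job(): hands the job in; it is judged then, once.
The state is a dict: "time_s": time; "joints": joint angles; "dq": joint speeds; "tau": joint torques, N m; "eef_pos": TCP position; "ee_rot": TCP orientation; "force": force on the tool from outside, world axes, zero at the start; "wrist_torque": the same for the moment, N m; "grip_width": opening from 0.0 (shut) to 1.0 (fully open); "grip_force": force on a finger pad.
Only numpy, scipy, OpenCV 4.12 (cv2) and the standard library are available. Lean on these libraries where they do the work, as an engineer would, in place of code of your own. Each camera call takes 0.05 s, during which the arm holds its last target. There are 200 camera calls.

TASK

Pack the vice kit into the plywood box with the heaviest part lowest: set the cast-iron jaw flat on the box floor, lengthwise in the middle, then the beech lining squarely on top of the jaw, and last lay the thin plywood template over them so that both its holes drop over the two steel pins and it lies flat on the box's ends. Keep all three parts the way up they are lying now, set them down rather than dropping them, and leave the sanding block and the try square lying where they are.

Things in the scene. Friction and masses are not known exactly. Their poses are not given: they have to be found in the camera images.
- kit_box: Open plywood box fixed to the bench, 230 (its x) x 140 (its y) x 63 mm high without the pins; origin at the centre of its underside, z up. Floor 8 mm thick, inside 160 x 124 x 55 mm deep, long walls 8 mm thick. Its two ends are solid blocks 35 mm thick along x, whose flat tops at z = 63 mm carry one upright steel pin each. It stands with x roughly ahead of the robot (yaw within 0.3 rad), on either the robot's left or right, always on the other side from the template.
- box_floor (a point): Centre of the box's inner floor, 8 mm above the box's origin.
- pin_a (a point): Top of the pin at the box's +x end: 10 mm diameter, 16 mm tall with its top 4 mm tapering to 4 mm diameter, on the box's centre line 97 mm from its centre; this point is 79 mm above the bench.
- pin_b (a point): The same pin at the box's -x end, 97 mm from the centre.
- jaw: Cast-iron vice jaw, dark, loose, 0.6 to 0.95 kg: 120 (its x) x 50 (its y) x 28 mm high; flat top with two bolt holes, end ears (last 12 mm each end) 34 mm wide, hollow underneath. Origin at the centre of its underside, z up. Starts on the bench between box and template, long axis roughly across the robot's view (y of the world), at either the nearer or the farther of two spots, the lining at the other.
- lining: Pale beech jaw lining, a solid wooden block with two dark dowel plugs on top, loose, about 0.125 kg: 130 (its x) x 54 (its y) x 24 mm high; origin at the centre of its underside, z up. Same direction as the jaw at the start.
- template: Drilling template of thin plywood, loose, about 0.085 kg, the lightest: plate 216 (its x) x 90 (its y) x 5 mm with a 14 mm hole near each end, on its centre line 97 mm from the centre; a pale wooden batten 80 (x) x 20 (y) mm stands on its middle as the grip, from 5 to 39 mm above the underside. Origin at the centre of the plate's underside, z up. Either end may go on either pin. Lies flat on the bench, x roughly ahead of the robot.
- sanding_block: Bystander: beech and cork sanding block, 65 x 115 x 33 mm, beyond the parts.
- try_square: Bystander: try square with a dark wooden stock and steel blade, beyond the parts.
Things that resemble listed ones, but are neither listed nor needed, are in the scene too. What is shaped like the lining but orange, red or yellow is not meant.

How it is judged:
By the outcome, as a careful person would: the job done as asked, in the order asked, and still so for the second after the job is handed in, with the robot touching nothing.
It also fails if it takes over 69 s, if anything falls off the work surface, if the arm or the gripper's body presses on something with over 40 N, if the wrist force passes 120 N, or if a joint passes its speed limit or range.

## Working session

There is one attempt and no reset: what is moved stays moved. The work goes in short steps, Python scripts to look and compute and a shell command to move; the robot and the scene stay as the last step left them, time stands still between calls to the robot, and variables do not carry over. Pictures are saved under pics/ and viewed, at most 10 in all, crops included, and the job is handed in when it is done.

```bash
ls; mkdir -p pics; python3 - <<'E'
from rig import sense, eyes
import cv2, json
s=sense(); print(s)
for n in("top","side"):
    im=eyes.capture(n); cv2.imwrite(f"pics/{n}0.png",cv2.resize(im[:,:,::-1],(784,588),interpolation=cv2.INTER_CUBIC))
    c=eyes.calibration(n); print(n,c)
E
```

```text
pics
{'time_s': 0.0, 'joints': array([ 1.06062386e+00,  3.13481438e-01,  1.49846238e+00,  1.78714929e-05,
        1.33098250e+00, -2.23419863e-01]), 'dq': array([ 0.00040365,  0.00031047,  0.00010461,  0.00056896,  0.00031337,
       -0.00013966]), 'tau': array([ 1.62280423e-03, -4.12268507e+01, -2.59744066e+01, -7.52445385e-05,
        4.12470661e-03, -1.69012333e-05]), 'eef_pos': array([148.38472115, 503.33754967, 241.70945239]), 'ee_rot': array([-2.47246245e-04,  1.42887655e-01,  9.89738689e-01, -6.19365991e-04]), 'force': array([ 0.20161426, -0.28146448,  0.45451421]), 'wrist_torque': array([-0.01731324,  0.01473699, -0.03338894]), 'grip_force': 0.0, 'grip_width': 1.0019749409586838}
top {'fx': 379.64180005172096, 'fy': 379.64180005172096, 'cx': 277.31568759959583, 'cy': 207.83272015650974, 'dist': array([-0.00352456,  0.        ,  0.        ,  0.        ,  0.        ]), 'cam_to_world': array([[ 1.00519064e-01, -9.71686872e-01,  2.13823619e-01,
         3.58174345e+02],
       [-9.94929029e-01, -9.74169221e-02,  2.50233822e-02,
        -1.34621891e+01],
       [-3.48485318e-03, -2.15254652e-01, -9.76551735e-01,
         9.05680879e+02],
       [ 0.00000000e+00,  0.00000000e+00,  0.00000000e+00,
         1.00000000e+00]])}
side {'fx': 413.1296520815566, 'fy': 413.1296520815566, 'cx': 283.166605981134, 'cy': 210.32573099809096, 'dist': array([-0.10214743,  0.        ,  0.        ,  0.        ,  0.        ]), 'cam_to_world': array([[-7.28567880e-01, -5.15099831e-01,  4.51509700e-01,
         1.20725690e+02],
       [-6.84704672e-01,  5.66137048e-01, -4.58986226e-01,
         4.18718335e+02],
       [-1.91926418e-02, -6.43553422e-01, -7.65160529e-01,
         7.84797131e+02],
       [ 0.00000000e+00,  0.00000000e+00,  0.00000000e+00,
         1.00000000e+00]])}
```

View pics/top0.png

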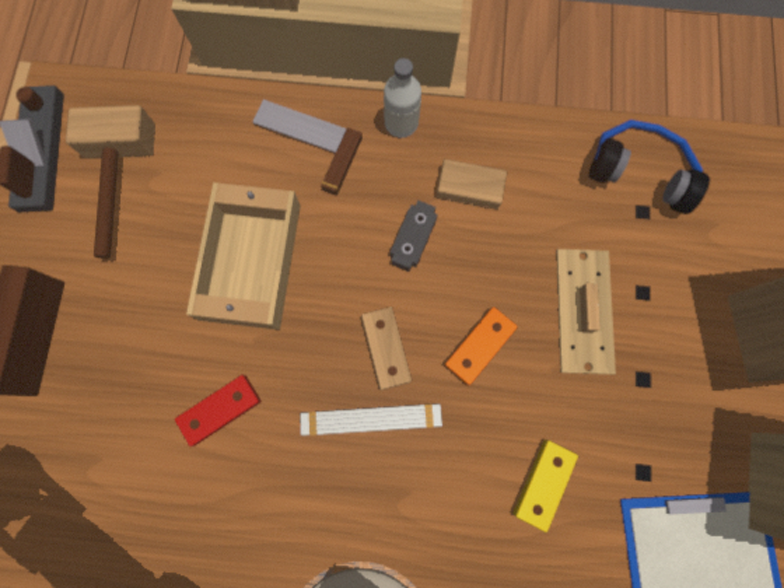

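View pics/side0.png

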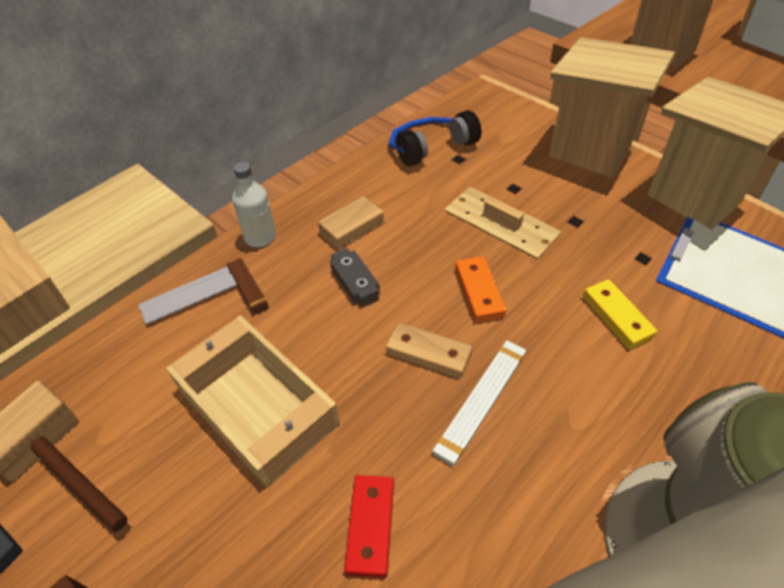

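Top view (784 px scale): the box is at (245,255), jaw (413,236) and template (586,311). For the lining, the candidates with two plugs are pale (386,347), orange (481,346), red (218,410) and yellow (547,485). Only the pale beech one at (386,347) fits, and the coloured ones are ruled out. I'll confirm it in an enlarged crop.

```bash
python3 - <<'E'
import cv2
from rig import eyes
im=eyes.capture("top")[:,:,::-1]
cv2.imwrite("pics/top1.png",cv2.resize(im[125:285,130:450],None,fx=2.5,fy=2.5,interpolation=cv2.INTER_CUBIC))
E
cat > h.py <<'E'
import numpy as np, cv2
from rig import sense, eyes
def K(n):
    c=eyes.calibration(n); return np.array([[c['fx'],0,c['cx']],[0,c['fy'],c['cy']],[0,0,1]]),np.array(c['dist'],float),np.array(c['cam_to_world'])
def p2w(n,uv,z):
    """pixels (native) -> world xy on plane z"""
    k,d,T=K(n); u=cv2.undistortPoints(np.array(uv,float).reshape(-1,1,2),k,d).reshape(-1,2)
    r=np.c_[u,np.ones(len(u))]@T[:3,:3].T; o=T[:3,3]
    return (o+r*((z-o[2])/r[:,2])[:,None])[:,:2]
def w2p(n,P):
    k,d,T=K(n); M=np.linalg.inv(T); return cv2.projectPoints(np.array(P,float).reshape(-1,1,3),cv2.Rodrigues(M[:3,:3])[0],M[:3,3],k,d)[0].reshape(-1,2)
def toolyaw(s):
    w,x,y,z=s['ee_rot']; return np.arctan2(2*(x*y+w*z),1-2*(y*y+z*z)) # world yaw of tool x
def go(xy,z=None,axis=None):
    """tool-frame shift in mm to reach xy,z (tool assumed down); axis: world yaw wanted of tool x (mod pi)"""
    s=sense(); p=s['eef_pos']; a=toolyaw(s); d=np.array(xy)-p[:2]
    ex=np.array([np.cos(a),np.sin(a)]); ey=np.array([np.sin(a),-np.cos(a)])
    print('t',round(s['time_s'],2),'tcp',p.round(1),'yaw',round(a,3),'tool dx,dy',(d@ex).round(1),(d@ey).round(1),'dz',None if z is None else round(p[2]-z,1),end=' ')
    if axis is not None:
        r=(axis-a+np.pi/2)%np.pi-np.pi/2; b=a+r
        ex=np.array([np.cos(b),np.sin(b)]); ey=np.array([np.sin(b),-np.cos(b)])
        print('rz(tool)',round(-r,3),'after turn dx,dy',(d@ex).round(1),(d@ey).round(1),end=' ')
    print('q6',s['joints'][5].round(2),'F',s['force'].round(1),'g',round(s['grip_width'],3),round(s['grip_force'],1))
E
```

```text
(no output)
```

View pics/top1.png

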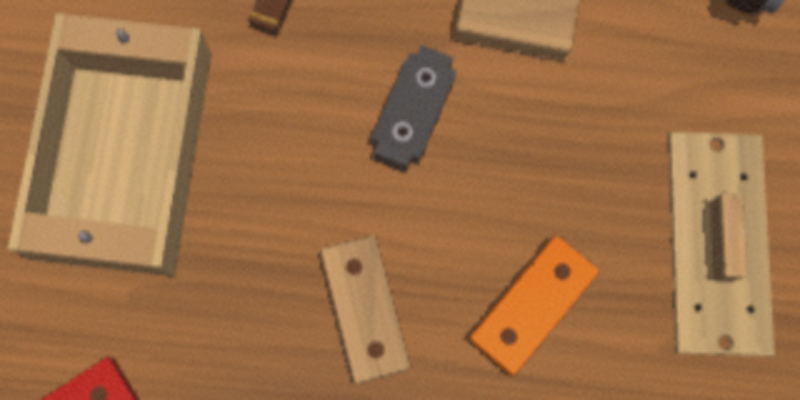

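Enlarged crop (2.5x): the beech lining has plugs at (354,266) and (376,350), with pale wood and straight grain, so it's confirmed. The jaw's rings are at (426,77) and (402,131). The template holes are at (717,144) and (726,342). The pin tops are at about (121,34) and (84,235).

```bash
python3 - <<'E'
from h import *
c=lambda L:np.array(L)/2.5+[130,125]
def two(name,L,z):
    w=p2w("top",c(L),z); d=w[0]-w[1]; print(name,w.round(1).tolist(),'mid',w.mean(0).round(1),'len',np.linalg.norm(d).round(1),'yaw',np.arctan2(d[1],d[0]).round(3))
two('box pins',[(122,33),(84,235)],79)
w=p2w("top",c([(57,15),(201,31),(157,271),(10,248)]),63);print('box corners',w.round(1).tolist(),w.mean(0))
two('jaw bolts',[(426,77),(402,131)],28)
w=p2w("top",c([(425,47),(454,62),(453,82),(420,158),(376,147),(374,137)]),28);print(w.round(1).tolist())
two('lining plugs',[(354,266),(376,350)],24)
w=p2w("top",c([(320,250),(373,236),(408,368),(355,381)]),24);print(w.round(1).tolist(),w.mean(0))
two('tmpl holes',[(717,144),(726,342)],5)
w=p2w("top",c([(670,132),(762,136),(774,354),(679,352)]),5);print(w.round(1).tolist(),w.mean(0))
E
```

```text
box pins [[681.4, 252.5], [488.8, 256.2]] mid [585.1 254.3] len 192.7 yaw -0.019
box corners [[699.6, 322.3], [697.1, 183.3], [465.4, 190.8], [472.8, 326.0]] [583.72939954 255.57194597]
jaw bolts [[685.4, -34.0], [628.3, -15.8]] mid [656.8 -24.9] len 59.9 yaw -0.309
[[716.3, -30.3], [703.5, -59.9], [682.8, -60.6], [603.2, -35.4], [609.9, 7.6], [619.6, 10.5]]
lining plugs [[493.6, 16.8], [417.9, -11.5]] mid [455.7   2.7] len 80.8 yaw 0.357
[[505.5, 50.2], [523.8, 1.9], [404.5, -42.3], [388.0, 4.9]] [455.45620298   3.67086026]
tmpl holes [[653.0, -325.9], [459.6, -338.6]] mid [ 556.3 -332.2] len 193.8 yaw 0.065
[[660.7, -279.4], [665.7, -369.9], [452.8, -383.6], [445.8, -294.8]] [ 556.25284724 -331.95455104]
```

```bash
python3 -c "
from h import *
go((656.8,-25),120,-0.309)"
```

```text
t 0.15 tcp [148.4 503.4 241.9] yaw 2.855 tool dx,dy -637.1 -363.0 dz 121.9 rz(tool) 0.022 after turn dx,dy -645.0 -348.8 q6 -0.22 F [-0.4 -0.  -0.7] g 0.999 0.0
```

```bash
for i in 1 2 3 4; do python3 -m jog '[[-0.032,-0.018,0,0,0,0,0.085],[-0.032,-0.018,0,0,0,0,0.085],[-0.032,-0.018,0,0,0,0,0.085],[-0.032,-0.018,0,0,0,0,0.085],[-0.032,-0.018,0,0,0,0,0.085]]' 60 | tail -c 300; done;  python3 -c "
from h import *
go((656.8,-25),120,-0.309)"
```

```text
time_s: 0.65
eef_pos: [277.2, 370.8, 242.2]
ee_rot: [-0.0, 0.143, 0.99, -0.0]
force: [0.2, 0.5, -0.6]
grip_width: 0.997
grip_force: 0.0
time_s: 1.15
eef_pos: [405.3, 239.1, 242.2]
ee_rot: [-0.0, 0.143, 0.99, -0.0]
force: [0.3, 0.6, 0.1]
grip_width: 0.996
grip_force: 0.0
time_s: 1.65
eef_pos: [533.4, 107.5, 242.1]
ee_rot: [-0.0, 0.143, 0.99, -0.0]
force: [-0.2, -0.2, 0.3]
grip_width: 0.992
grip_force: 0.0
time_s: 2.15
eef_pos: [661.3, -24.0, 241.9]
ee_rot: [-0.0, 0.143, 0.99, 0.0]
force: [0.9, -0.2, -0.0]
grip_width: 0.992
grip_force: 0.0
t 2.15 tcp [661.3 -24.  241.9] yaw 2.855 tool dx,dy 4.0 -2.3 dz 121.9 rz(tool) 0.022 after turn dx,dy 4.0 -2.4 q6 -1.5 F [ 0.9 -0.2 -0. ] g 0.992 0.0
```

```bash
J='python3 -m jog'; python3 -m jog '[[0.004,-0.0024,0.045,0,0,0.022,0.085],[0,0,0.045,0,0,0,0.085],[0,0,0.045,0,0,0,0.085],[0,0,0.045,0,0,0,0.085],[0,0,0,0,0,0,0.085]]' 90 >/dev/null; python3 -m jog '[[0,0,0.02,0,0,0,0.085],[0,0,0.015,0,0,0,0.085],[0,0,0.01,0,0,0,0.085],[0,0,0,0,0,0,0.085]]' | tail -6;  python3 -c "
from h import *
go((656.8,-25),14,-0.309)
import cv2
cv2.imwrite('pics/side2.png',cv2.resize(eyes.capture('side')[100:300,150:400,::-1],None,fx=3,fy=3,interpolation=cv2.INTER_CUBIC))"
```

```text
time_s: 3.05
eef_pos: [655.7, -23.9, 16.8]
ee_rot: [-0.001, 0.154, 0.988, 0.0]
force: [0.5, 0.3, 0.4]
grip_width: 0.993
grip_force: 0.0
t 3.05 tcp [655.7 -23.9  16.8] yaw 2.833 tool dx,dy -1.4 -0.7 dz 2.8 rz(tool) 0.0 after turn dx,dy -1.4 -0.7 q6 -1.48 F [0.5 0.3 0.4] g 0.993 0.0
```

View pics/side2.png

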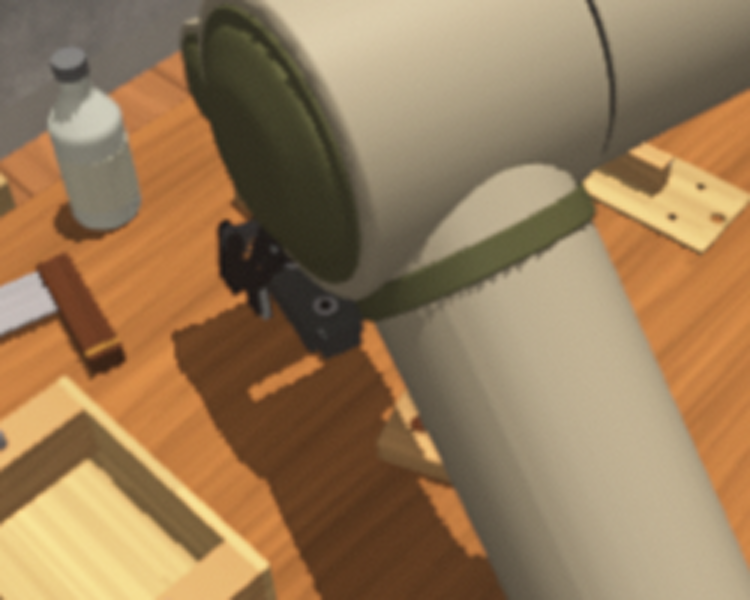

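The side crop shows a finger at (255,280) beside the jaw, whose near ring is at (325,303), so the fingers straddle it. I'll close now.

```bash
python3 -m jog '[[0,0,0.003,0,0,0,0.07],[0,0,0,0,0,0,0.05],[0,0,0,0,0,0,0.04],[0,0,0,0,0,0,0.04],[0,0,0,0,0,0,0.04]]' 90 | tail -6; python3 -m jog '[[0,0,0,0,0,0,0.04],[0,0,0,0,0,0,0.04],[0,0,-0.01,0,0,0,0.04],[0,0,-0.03,0,0,0,0.04],[0,0,-0.04,0,0,0,0.04]]' | tail -6;python3 -m jog '[[0,0,-0.04,0,0,0,0.04],[0,0,-0.03,0,0,0,0.04],[0,0,0,0,0,0,0.04]]' | tail -6; python3 -c "
from h import *
go((585,254.5),8,-0.019)"
```

```text
time_s: 3.6
eef_pos: [656.8, -23.5, 15.7]
ee_rot: [0.001, 0.154, 0.988, 0.0]
force: [0.0, 3.5, 4.7]
grip_width: 0.565
grip_force: 97.2
time_s: 4.1
eef_pos: [654.0, -23.7, 92.4]
ee_rot: [-0.004, 0.154, 0.988, 0.0]
force: [1.0, -0.4, -8.5]
grip_width: 0.56
grip_force: 96.0
time_s: 4.4
eef_pos: [657.3, -24.3, 168.4]
ee_rot: [0.003, 0.154, 0.988, -0.0]
force: [1.3, 0.1, -8.3]
grip_width: 0.566
grip_force: 96.6
t 4.4 tcp [657.3 -24.3 168.4] yaw 2.833 tool dx,dy 153.6 243.7 dz 160.4 rz(tool) -0.29 after turn dx,dy 77.6 277.4 q6 -1.48 F [ 1.3  0.1 -8.3] g 0.566 96.6
```

```bash
python3 -m jog '[[0,0,0,0,0,-0.097,0.04],[0,0,0,0,0,-0.097,0.04],[0,0,0,0,0,-0.096,0.04],[0.01,0.02,0,0,0,0,0.04],[0.01,0.035,0,0,0,0,0.04]]' >/dev/null; python3 -m jog '[[0.01,0.035,0,0,0,0,0.04],[0.01,0.035,0,0,0,0,0.04],[0.01,0.035,0,0,0,0,0.04],[0.01,0.035,0,0,0,0,0.04],[0.01,0.035,0,0,0,0,0.04]]' >/dev/null; python3 -m jog '[[0.008,0.03,0,0,0,0,0.04],[0,0.0174,0,0,0,0,0.04],[0,0,0,0,0,0,0.04],[0,0,0,0,0,0,0.04]]' |tail -6; python3 -c "
from h import *
go((585,254.5),90,-0.019)
import cv2
cv2.imwrite('pics/top3.png',cv2.resize(eyes.capture('top')[120:245,120:270,::-1],None,fx=4,fy=4,interpolation=cv2.INTER_CUBIC))"
```

```text
time_s: 5.8
eef_pos: [582.9, 254.3, 162.4]
ee_rot: [-0.001, 0.009, 1.0, -0.001]
force: [0.3, -0.3, -8.6]
grip_width: 0.561
grip_force: 96.5
t 5.8 tcp [582.9 254.3 162.4] yaw 3.123 tool dx,dy -2.1 0.3 dz 72.4 rz(tool) 0.0 after turn dx,dy -2.1 0.3 q6 -1.32 F [ 0.3 -0.3 -8.6] g 0.561 96.5
```

View pics/top3.png

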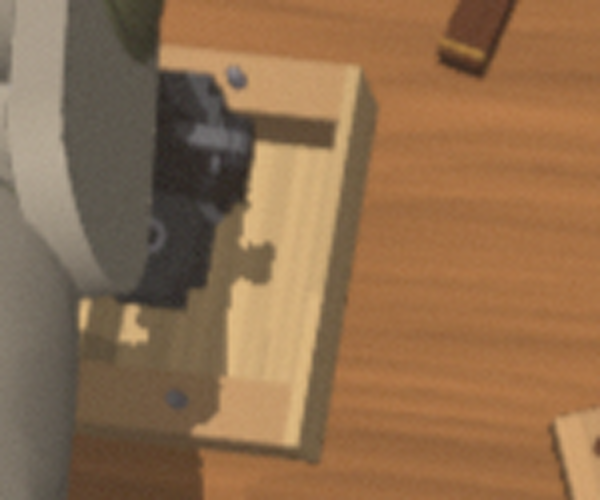

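The jaw hangs level over the box, with its ring at (152,233). The box pins are at (235,76) and (177,399), so the alignment is right. Lowering.

```bash
python3 -m jog '[[-0.002,0,0.03,0,0,0,0.04],[0,0,0.03,0,0,0,0.04],[0,0,0.025,0,0,0,0.04],[0,0,0.02,0,0,0,0.04],[0,0,0,0,0,0,0.04]]' >/dev/null; python3 -m jog '[[0,0,0.015,0,0,0,0.04],[0,0,0.01,0,0,0,0.04],[0,0,0,0,0,0,0.04],[0,0,0,0,0,0,0.04]]' |tail -6; python3 -c "
from h import *
go((585,254.5),24,-0.019)"
```

```text
time_s: 6.75
eef_pos: [585.5, 254.8, 34.6]
ee_rot: [0.0, 0.009, 1.0, 0.0]
force: [0.6, -0.4, -8.7]
grip_width: 0.568
grip_force: 96.2
t 6.75 tcp [585.5 254.8  34.6] yaw 3.123 tool dx,dy 0.5 -0.3 dz 10.6 rz(tool) 0.0 after turn dx,dy 0.5 -0.3 q6 -1.32 F [ 0.6 -0.4 -8.7] g 0.568 96.2
```

```bash
python3 -m jog '[[0,0,0.004,0,0,0,0.04],[0,0,0.003,0,0,0,0.04],[0,0,0,0,0,0,0.04]]' |tail -6; for i in 1 2 3 4; do python3 -m jog '[[0,0,0.001,0,0,0,0.04],[0,0,0,0,0,0,0.04]]' |grep -E "pos|force: \["; done
```

```text
time_s: 7.05
eef_pos: [585.0, 254.8, 26.9]
ee_rot: [-0.0, 0.009, 1.0, -0.0]
force: [-1.1, 0.1, -9.5]
grip_width: 0.565
grip_force: 96.5
eef_pos: [585.3, 254.9, 26.3]
force: [0.1, 0.5, -9.0]
eef_pos: [585.2, 254.8, 25.2]
force: [0.9, -0.8, -9.5]
eef_pos: [585.2, 254.8, 24.2]
force: [0.5, 0.1, -9.0]
eef_pos: [585.3, 254.8, 23.7]
force: [-2.4, -0.4, -4.8]
```

```bash
python3 -m jog '[[0,0,0.001,0,0,0,0.04],[0,0,0,0,0,0,0.048],[0,0,0,0,0,0,0.055],[0,0,0,0,0,0,0.065],[0,0,0,0,0,0,0.07]]' |tail -6; python3 -m jog '[[0,0,0,0,0,0,0.07],[0,0,-0.01,0,0,0,0.07],[0,0,-0.03,0,0,0,0.07],[0,0,-0.04,0,0,0,0.07],[0,0,-0.04,0,0,0,0.07]]' |tail -6; python3 -c "
from h import *
go((455.6,3),70,0.357)"
```

```text
time_s: 8.35
eef_pos: [586.0, 255.4, 23.2]
ee_rot: [0.001, 0.009, 1.0, 0.001]
force: [1.0, 3.2, 1.4]
grip_width: 0.819
grip_force: 1.6
time_s: 8.85
eef_pos: [584.9, 254.4, 144.1]
ee_rot: [-0.0, 0.01, 1.0, -0.0]
force: [-0.0, 0.6, 0.2]
grip_width: 0.817
grip_force: 0.0
t 8.85 tcp [584.9 254.4 144.1] yaw 3.123 tool dx,dy 124.5 -253.8 dz 74.1 rz(tool) -0.376 after turn dx,dy 209.0 -190.4 q6 -1.32 F [-0.   0.6  0.2] g 0.817 0.0
```

```bash
python3 -m jog '[[0,0,0,0,0,-0.094,0.085],[0,0,0,0,0,-0.094,0.085],[0,0,0,0,0,-0.094,0.085],[0,0,0,0,0,-0.094,0.085],[0.03,-0.027,0,0,0,0,0.085]]' >/dev/null; python3 -m jog '[[0.03,-0.027,0,0,0,0,0.085],[0.03,-0.027,0,0,0,0,0.085],[0.03,-0.027,0,0,0,0,0.085],[0.03,-0.027,0,0,0,0,0.085],[0.03,-0.027,0,0,0,0,0.085]]' >/dev/null; python3 -m jog '[[0.029,-0.028,0.02,0,0,0,0.085],[0,0,0.03,0,0,0,0.085],[0,0,0.03,0,0,0,0.085],[0,0,0,0,0,0,0.085],[0,0,0,0,0,0,0.085]]' |tail -6; python3 -c "
from h import *
go((455.6,3),14,0.357)
cv2.imwrite('pics/top4.png',cv2.resize(eyes.capture('top')[120:285,130:330,::-1],None,fx=3.6,fy=3.6,interpolation=cv2.INTER_CUBIC))"
```

```text
time_s: 10.35
eef_pos: [456.2, 3.6, 63.2]
ee_rot: [0.0, -0.178, 0.984, -0.0]
force: [-0.1, 0.3, -0.1]
grip_width: 0.993
grip_force: 0.0
t 10.35 tcp [456.2   3.6  63.2] yaw -2.784 tool dx,dy 0.8 -0.4 dz 49.2 rz(tool) 0.0 after turn dx,dy 0.8 -0.4 q6 -2.18 F [-0.1  0.3 -0.1] g 0.993 0.0
```

View pics/top4.png

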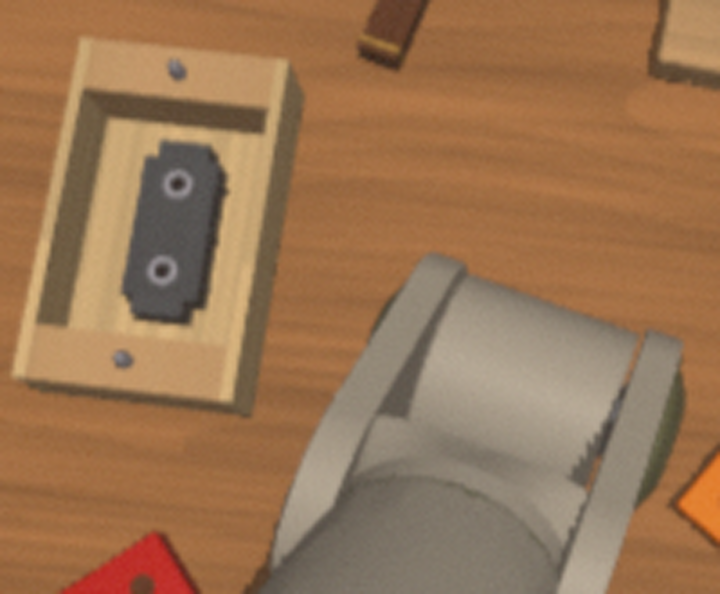

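The jaw lies flat in the box with rings at (177,183) and (161,270), and the pins are at (177,69) and (121,358). I'll grip the lining now and work out where the jaw sits.

```bash
python3 -m jog '[[0.0008,-0.0004,0.02,0,0,0,0.085],[0,0,0.015,0,0,0,0.085],[0,0,0.01,0,0,0,0.085],[0,0,0,0,0,0,0.085]]' 50 |tail -6; python3 -m jog '[[0,0,0.003,0,0,0,0.07],[0,0,0,0,0,0,0.055],[0,0,0,0,0,0,0.045],[0,0,0,0,0,0,0.045],[0,0,0,0,0,0,0.045]]' 50| tail -6; python3 - <<'E'
from h import *
c=lambda L:np.array(L)/3.6+[130,120]
def two(name,L,z):
    w=p2w("top",c(L),z); d=w[0]-w[1]; print(name,w.round(1).tolist(),'mid',w.mean(0).round(1),'len',np.linalg.norm(d).round(1),'yaw',np.arctan2(d[1],d[0]).round(3))
two('jaw',[(177,183),(161,270)],36)
two('pins79',[(176,66),(120,356)],79)
two('pinsblob71',[(177,69),(122,358)],71)
w=p2w("top",c([(83,37),(289,61),(236,406),(14,376)]),63);print('box corners',w.round(1).tolist(),w.mean(0))
E
```

```text
time_s: 10.8
eef_pos: [455.3, 3.2, 17.4]
ee_rot: [-0.0, -0.178, 0.984, 0.0]
force: [-0.2, -0.6, -0.1]
grip_width: 0.991
grip_force: 0.0
time_s: 11.3
eef_pos: [455.7, 3.0, 15.1]
ee_rot: [0.001, -0.178, 0.984, -0.0]
force: [-1.5, 1.2, 6.0]
grip_width: 0.618
grip_force: 53.6
jaw [[615.6, 252.4], [555.3, 253.5]] mid [585.4 252.9] len 60.3 yaw -0.019
pins79 [[681.1, 252.2], [489.0, 256.8]] mid [585.  254.5] len 192.2 yaw -0.024
pinsblob71 [[682.2, 253.8], [489.1, 258.0]] mid [585.7 255.9] len 193.1 yaw -0.022
box corners [[701.5, 322.0], [698.2, 183.7], [467.4, 184.8], [472.2, 326.1]] [584.83839104 254.16168961]
```

```bash
python3 -m jog '[[0,0,0,0,0,0,0.045],[0,0,-0.01,0,0,0,0.045],[0,0,-0.04,0,0,0,0.045],[0,0,-0.04,0,0,0,0.045],[0,0,-0.04,0,0,0,0.045]]' 50| tail -6;python3 -m jog '[[0,0,-0.02,0,0,0.094,0.045],[0,0,0,0,0,0.094,0.045],[0,0,0,0,0,0.094,0.045],[0,0,0,0,0,0.094,0.045],[0,0,0,0,0,0,0.045]]' 50| tail -6;python3 -c "
from h import *
go((585.2,254.8),51,-0.019)"
```

```text
time_s: 11.8
eef_pos: [454.9, 3.2, 146.6]
ee_rot: [0.0, -0.178, 0.984, -0.0]
force: [0.2, 0.1, -1.9]
grip_width: 0.621
grip_force: 53.5
time_s: 12.3
eef_pos: [455.1, 3.1, 164.9]
ee_rot: [0.0, 0.01, 1.0, -0.0]
force: [-0.2, -0.4, -1.9]
grip_width: 0.618
grip_force: 53.6
t 12.3 tcp [455.1   3.1 164.9] yaw 3.122 tool dx,dy -125.1 254.2 dz 113.9 rz(tool) -0.001 after turn dx,dy -125.3 254.1 q6 -1.8 F [-0.2 -0.4 -1.9] g 0.618 53.6
```

```bash
for i in 1 2; do python3 -m jog '[[-0.0125,0.0254,0,0,0,0,0.045],[-0.0125,0.0254,0,0,0,0,0.045],[-0.0125,0.0254,0,0,0,0,0.045],[-0.0125,0.0254,0,0,0,0,0.045],[-0.0125,0.0254,0,0,0,0,0.045]]' >/dev/null; done; python3 -m jog '[[0,0,0.02,0,0,0,0.045],[0,0,0.03,0,0,0,0.045],[0,0,0.03,0,0,0,0.045],[0,0,0.01,0,0,0,0.045],[0,0,0,0,0,0,0.045]]' >/dev/null; python3 -m jog '[[0,0,0,0,0,0,0.045],[0,0,0,0,0,0,0.045]]' | tail -6; python3 -c "
from h import *
go((585.2,254.8),51,-0.019)"
```

```text
time_s: 14.0
eef_pos: [585.9, 254.9, 76.2]
ee_rot: [0.001, 0.009, 1.0, 0.0]
force: [0.6, -0.4, -0.7]
grip_width: 0.621
grip_force: 53.5
t 14.0 tcp [585.9 254.9  76.2] yaw 3.123 tool dx,dy 0.7 -0.1 dz 25.2 rz(tool) 0.001 after turn dx,dy 0.7 -0.1 q6 -1.33 F [ 0.6 -0.4 -0.7] g 0.621 53.5
```

```bash
python3 -m jog '[[0.0005,0,0.01,0,0,0,0.045],[0,0,0.008,0,0,0,0.045],[0,0,0.003,0,0,0,0.045],[0,0,0,0,0,0,0.045]]' |tail -6; for i in 1 2 3 4; do python3 -m jog '[[0,0,0.001,0,0,0,0.045],[0,0,0,0,0,0,0.045]]' |grep -E "pos|force: \["; done
```

```text
time_s: 14.4
eef_pos: [584.2, 254.6, 52.5]
ee_rot: [-0.001, 0.009, 1.0, -0.0]
force: [-0.9, -0.2, -1.9]
grip_width: 0.622
grip_force: 53.6
eef_pos: [584.6, 254.7, 52.4]
force: [-0.6, -0.5, -0.4]
eef_pos: [584.5, 254.7, 51.3]
force: [-0.6, 0.1, -2.3]
eef_pos: [584.6, 254.7, 51.2]
force: [-4.1, -1.2, 5.9]
eef_pos: [584.6, 254.7, 51.2]
force: [-7.2, -2.5, 12.8]
```

```bash
python3 -m jog '[[0,0,-0.001,0,0,0,0.045],[0,0,0,0,0,0,0.055],[0,0,0,0,0,0,0.062],[0,0,0,0,0,0,0.07],[0,0,0,0,0,0,0.07]]' |tail -6; python3 -m jog '[[0,0,0,0,0,0,0.07],[0,0,-0.01,0,0,0,0.07],[0,0,-0.03,0,0,0,0.07],[0,0,-0.04,0,0,0,0.07],[0,0,-0.04,0,0,0,0.07]]' |tail -6; python3 -c "
from h import *
go((556.3,-331.5),70,0.065)"
```

```text
time_s: 15.7
eef_pos: [584.5, 254.7, 50.1]
ee_rot: [-0.0, 0.009, 1.0, -0.0]
force: [-0.2, -1.1, 0.4]
grip_width: 0.818
grip_force: 0.0
time_s: 16.2
eef_pos: [584.3, 254.7, 172.4]
ee_rot: [0.0, 0.009, 1.0, -0.0]
force: [0.2, -0.4, -0.3]
grip_width: 0.82
grip_force: 0.0
t 16.2 tcp [584.3 254.7 172.4] yaw 3.123 tool dx,dy 17.0 -586.6 dz 102.4 rz(tool) -0.084 after turn dx,dy 66.0 -583.1 q6 -1.32 F [ 0.2 -0.4 -0.3] g 0.82 0.0
```

```bash
python3 -m jog '[[0.004,-0.02,0,0,0,-0.042,0.05],[0.004,-0.03,0,0,0,-0.042,0.05],[0.0044,-0.038,0,0,0,0,0.05],[0.0044,-0.038,0,0,0,0,0.05],[0.0044,-0.038,0,0,0,0,0.05]]' >/dev/null; for i in 1 2; do python3 -m jog '[[0.0044,-0.038,0,0,0,0,0.05],[0.0044,-0.038,0,0,0,0,0.05],[0.0044,-0.038,0,0,0,0,0.05],[0.0044,-0.038,0,0,0,0,0.05],[0.0044,-0.038,0,0,0,0,0.05]]' >/dev/null; done; python3 -m jog '[[0.004,-0.03,0.02,0,0,0,0.05],[0,-0.01,0.03,0,0,0,0.05],[0,0,0.03,0,0,0,0.05],[0,0,0.01,0,0,0,0.05],[0,0,0,0,0,0,0.05]]' | tail -6; python3 -c "
from h import *
go((556.3,-331.5),30,0.065)
t=eyes.capture('top')
cv2.imwrite('pics/top5.png',cv2.resize(t[120:245,120:270,::-1],None,fx=4,fy=4,interpolation=cv2.INTER_CUBIC))"
```

```text
time_s: 18.2
eef_pos: [550.3, -331.7, 79.8]
ee_rot: [-0.001, -0.033, 0.999, 0.001]
force: [0.6, -0.0, 0.1]
grip_width: 0.585
grip_force: 0.0
t 18.2 tcp [ 550.3 -331.7   79.8] yaw -3.076 tool dx,dy -6.0 -0.2 dz 49.8 rz(tool) 0.0 after turn dx,dy -6.0 -0.2 q6 -2.36 F [ 0.6 -0.   0.1] g 0.585 0.0
```

View pics/top5.png

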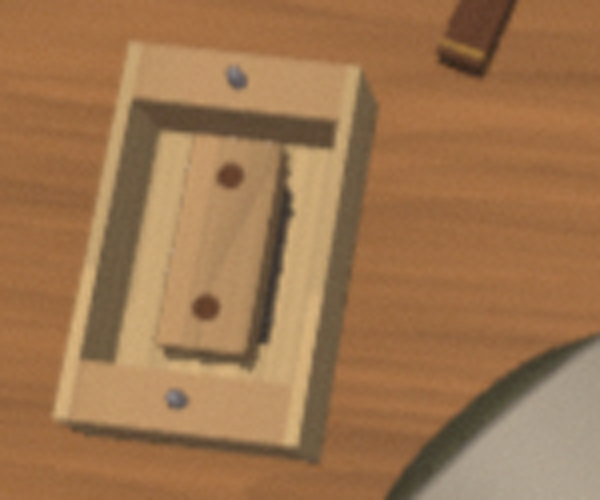

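The lining is square on the jaw, with plugs at (230,175) and (205,307) and the jaw hidden beneath it. The pins are at (235,76) and (177,398). Next I'll grip the template's batten.

```bash
python3 -m jog '[[-0.006,0,0.025,0,0,0,0.05],[0,0,0.02,0,0,0,0.05],[0,0,0.01,0,0,0,0.05],[0,0,0,0,0,0,0.05],[0,0,0,0,0,0,0.04]]' 40 |tail -6; python3 -m jog '[[0,0,0,0,0,0,0.03],[0,0,0,0,0,0,0.02],[0,0,0,0,0,0,0.012],[0,0,0,0,0,0,0.012],[0,0,0,0,0,0,0.012]]' 40| tail -6; python3 - <<'E'
from h import *
c=lambda L:np.array(L)/4+[120,120]
def two(name,L,z):
    w=p2w("top",c(L),z); d=w[0]-w[1]; print(name,w.round(1).tolist(),'mid',w.mean(0).round(1),'len',np.linalg.norm(d).round(1),'yaw',np.arctan2(d[1],d[0]).round(3))
two('lining',[(230,175),(205,307)],60)
two('pinsblob',[(235,76),(177,398)],71)
# pin blobs by colour: bluish-grey against wood, both cameras
for n in('top','side'):
    im=eyes.capture(n).astype(int); m=((im[:,:,2]-im[:,:,0])>-15).astype(np.uint8)
    k,l,st,ce=cv2.connectedComponentsWithStats(m)
    for z in (71,):
        P=[[682,254,z],[488.5,258,z]]
        for q in w2p(n,P):
            i=min(range(1,k),key=lambda i:np.hypot(*(ce[i]-q))); print(n,q.round(1),ce[i].round(2),st[i][:5],p2w(n,[ce[i]],z).round(1))
E
```

```text
time_s: 18.75
eef_pos: [557.2, -332.2, 27.0]
ee_rot: [0.001, -0.033, 0.999, -0.001]
force: [0.1, -0.2, -0.3]
grip_width: 0.467
grip_force: 0.0
time_s: 19.25
eef_pos: [557.0, -332.0, 26.5]
ee_rot: [0.001, -0.033, 0.999, -0.001]
force: [-0.7, 0.3, 6.1]
grip_width: 0.226
grip_force: 40.4
lining [[625.3, 251.6], [545.0, 253.4]] mid [585.1 252.5] len 80.3 yaw -0.022
pinsblob [[682.5, 254.9], [489.1, 257.2]] mid [585.8 256. ] len 193.5 yaw -0.012
top [179.1 139.2] [178.5 139. ] [177 138   4   3   8] [[682.5 255.5]]
top [163.8 219.7] [163.62 219.25] [162 218   4   3   8] [[489.5 258.7]]
side [151.4 246.3] [149.25 246.25] [149 245   2   3   4] [[685.4 257.2]]
side [208.  303.6] [206.  303.5] [205 302   3   4   8] [[491.5 260.6]]
```

```bash
python3 -m jog '[[0,0,-0.01,0,0,0,0.012],[0,0,-0.03,0,0,0,0.012],[0,0,-0.04,0,0,0,0.012],[0,0,-0.04,0,0,0,0.012],[0,0,-0.02,0,0,0,0.012]]' | tail -6;python3 -m jog '[[0,0,0,0,0,0.042,0.012],[0,0,0,0,0,0.042,0.012],[0,0,0,0,0,0,0.012]]' >/dev/null;python3 -c "
from h import *
go((586.5,257),120,-0.018)"
```

```text
time_s: 19.85
eef_pos: [557.2, -332.4, 169.9]
ee_rot: [0.002, -0.033, 0.999, -0.002]
force: [0.9, -0.1, -1.1]
grip_width: 0.226
grip_force: 39.4
t 20.15 tcp [ 556.5 -331.8  165.9] yaw 3.122 tool dx,dy -18.7 589.2 dz 45.9 rz(tool) -0.001 after turn dx,dy -19.4 589.2 q6 -2.27 F [ 0.3  0.4 -0.4] g 0.225 39.4
```

```bash
for i in 1 2 3 4; do python3 -m jog '[[-0.001,0.0295,0,0,0,0,0.012],[-0.001,0.0295,0,0,0,0,0.012],[-0.001,0.0295,0,0,0,0,0.012],[-0.001,0.0295,0,0,0,0,0.012],[-0.001,0.0295,0,0,0,0,0.012]]' >/dev/null; done; python3 -m jog '[[0,0,0.02,0,0,0,0.012],[0,0,0.015,0,0,0,0.012],[0,0,0.005,0,0,0,0.012],[0,0,0,0,0,0,0.012],[0,0,0,0,0,0,0.012]]' | tail -6; python3 -c "
from h import *
go((586.5,257),112,-0.018)
a=eyes.capture('top')[:,:,::-1]; b=eyes.capture('side')[:,:,::-1]
cv2.imwrite('pics/ts6.png',np.hstack([cv2.resize(a[125:245,130:230],(480,576),interpolation=cv2.INTER_CUBIC),cv2.resize(b[225:325,130:230],None,fx=3.2,fy=5.76,interpolation=cv2.INTER_CUBIC)]))"
```

```text
time_s: 22.65
eef_pos: [588.0, 257.6, 126.2]
ee_rot: [0.001, 0.009, 1.0, 0.0]
force: [0.5, 0.3, -1.5]
grip_width: 0.228
grip_force: 39.5
t 22.65 tcp [588.  257.6 126.2] yaw 3.123 tool dx,dy 1.5 -0.7 dz 14.2 rz(tool) -0.001 after turn dx,dy 1.5 -0.7 q6 -1.32 F [ 0.5  0.3 -1.5] g 0.228 39.5
```

View pics/ts6.png

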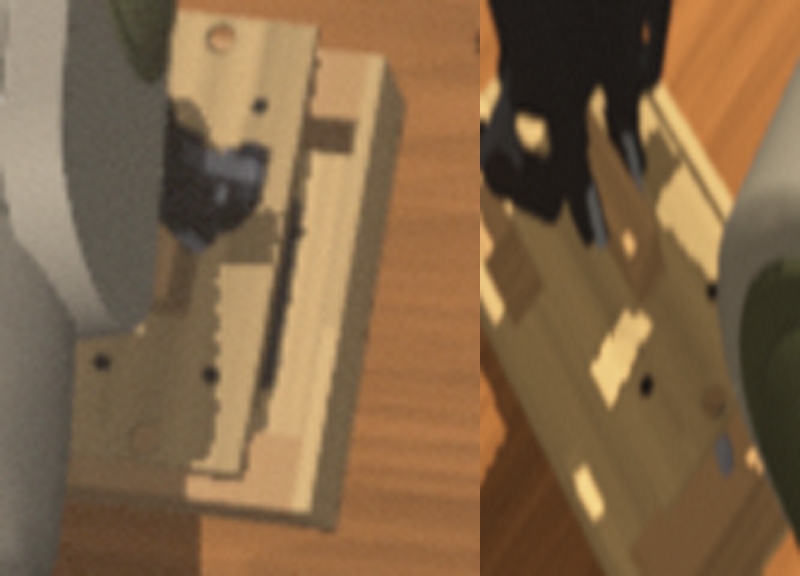

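Top part: the template holes are at (221,39) and (144,437). Side part: the near hole is at (713,402), with pin_b below it at (725,455). I'll compute the offset between them.

```bash
python3 - <<'E'
from h import *
t=np.array([(221,39),(144,437)])/4.8+[130,125]
w=p2w('top',t,104); d=w[0]-w[1];print('top holes',w.round(1).tolist(),w.mean(0).round(1),np.hypot(*d).round(1),np.arctan2(d[1],d[0]).round(3))
S=lambda x,y:[130+(x-480)/3.2,225+y/5.76]
print('side hole b',p2w('side',[S(713,402)],104),'pin b mid',p2w('side',[S(725,455)],71),'pin top',p2w('side',[S(724,440)],78),p2w('side',[S(726,472)],63))
E
```

```text
top holes [[683.1, 252.6], [490.5, 256.8]] [586.8 254.7] 192.7 -0.022
side hole b [[492.47414996 260.34594295]] pin b mid [[489.86519987 260.55616585]] pin top [[490.90955563 258.93068393]] [[488.71174541 262.48467431]]
```

```bash
python3 -m jog '[[0.0012,0.0004,0.01,0,0,0,0.012],[0,0,0.006,0,0,0,0.012],[0,0,0.002,0,0,0,0.012],[0,0,0,0,0,0,0.012],[0,0,0,0,0,0,0.012]]' | tail -6; python3 -c "
from h import *
go((586.8,258),107.5,-0.018)
a=np.mean([eyes.capture('top')[:,:,::-1] for _ in range(6)],0).astype(np.uint8); b=np.mean([eyes.capture('side')[:,:,::-1] for _ in range(6)],0).astype(np.uint8)
cv2.imwrite('pics/a7.png',a);cv2.imwrite('pics/b7.png',b)
f=lambda i,x,y:cv2.resize(i[y-12:y+13,x-12:x+13],(260,260),interpolation=cv2.INTER_CUBIC)
q=w2p('top',[[683.5,254,88],[489.5,257.5,88]]).round().astype(int); r=w2p('side',[[491.5,260,86]]).round().astype(int);print(q,r)
cv2.imwrite('pics/h7.png',np.hstack([f(a,*q[0]),f(a,*q[1]),f(b,*r[0])]))"
```

```text
time_s: 23.25
eef_pos: [586.5, 258.2, 107.4]
ee_rot: [0.0, 0.009, 1.0, 0.0]
force: [-0.2, -0.4, -0.5]
grip_width: 0.228
grip_force: 39.5
t 23.25 tcp [586.5 258.2 107.4] yaw 3.123 tool dx,dy -0.3 -0.2 dz -0.1 rz(tool) -0.001 after turn dx,dy -0.3 -0.2 q6 -1.32 F [-0.2 -0.4 -0.5] g 0.228 39.5
[[177 136]
 [162 218]] [[205 300]]
```

View pics/h7.png

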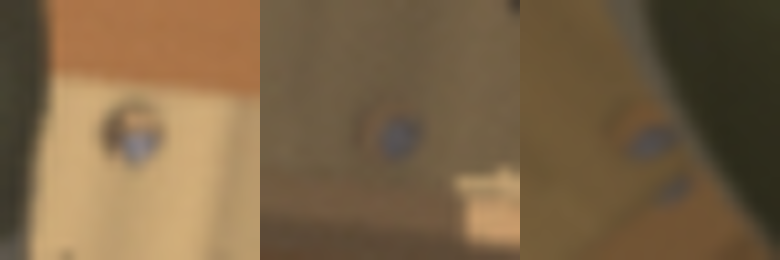

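Through the holes (25 px crops), pin A is at (137,147) in a hole centred at (133,132). Pin B is at (398,137) in a hole centred at (391,129). After parallax, the pins lie about 1 mm further along +y, so I'll shift by that and lower gently.

```bash
python3 -m jog '[[0.0002,0.001,0.002,0,0,0,0.012],[0,0,0.002,0,0,0,0.012],[0,0,0,0,0,0,0.012]]' |grep -E "pos|force: \["; for i in 1 2 3; do python3 -m jog '[[0,0,0.002,0,0,0,0.012],[0,0,0,0,0,0,0.012],[0,0,0,0,0,0,0.012]]' |grep -E "pos|force: \["; done; python3 -c "
from h import *
print(sense()['wrist_torque'].round(2))"
```

```text
eef_pos: [586.0, 259.2, 102.8]
force: [-1.2, 0.0, -0.8]
eef_pos: [586.3, 259.2, 101.2]
force: [-0.3, 0.0, -0.7]
eef_pos: [586.3, 259.2, 99.2]
force: [-0.1, -0.3, -0.8]
eef_pos: [586.2, 259.2, 97.2]
force: [0.3, -0.2, -0.7]
[ 0.01  0.02 -0.03]
```

```bash
for i in 1 2 3; do python3 -m jog '[[0,0,0.002,0,0,0,0.012],[0,0,0,0,0,0,0.012],[0,0,0,0,0,0,0.012]]' |grep -E "pos|force: \["; done;  for i in 1 2 ; do python3 -m jog '[[0,0,0.001,0,0,0,0.012],[0,0,0,0,0,0,0.012],[0,0,0,0,0,0,0.012]]' |grep -E "pos|force: \["; done
```

```text
eef_pos: [586.3, 259.2, 95.2]
force: [-0.2, 0.3, -0.8]
eef_pos: [586.3, 259.2, 93.2]
force: [0.7, 0.3, -1.0]
eef_pos: [586.2, 259.2, 91.2]
force: [-0.6, 0.4, -1.7]
eef_pos: [586.3, 259.2, 90.3]
force: [0.3, -0.5, -0.3]
eef_pos: [586.4, 259.2, 89.6]
force: [-1.2, -0.4, 2.1]
```

Contact came at exactly the height of the box ends (89.6 against 89.5 expected). Releasing and backing off.

```bash
python3 -m jog '[[0,0,0,0,0,0,0.022],[0,0,0,0,0,0,0.03],[0,0,0,0,0,0,0.04],[0,0,0,0,0,0,0.045],[0,0,0,0,0,0,0.045]]' |tail -6; python3 -m jog '[[0,0,-0.01,0,0,0,0.045],[0,0,-0.03,0,0,0,0.045],[0,0,-0.04,0,0,0,0.045],[0,0,-0.04,0,0,0,0.045],[0,0,-0.02,0,0,0,0.045]]' |tail -6; for i in 1 2; do python3 -m jog '[[0.03,-0.03,0,0,0,0,0.045],[0.03,-0.03,0,0,0,0,0.045],[0.03,-0.03,0,0,0,0,0.045],[0.03,-0.03,0,0,0,0,0.045],[0,0,0,0,0,0,0.045]]' |tail -6; done; python3 -c "
from h import *
a=eyes.capture('top')[:,:,::-1]; b=eyes.capture('side')[:,:,::-1]
cv2.imwrite('pics/f8.png',np.hstack([cv2.resize(a[110:250,120:240],(480,560),interpolation=cv2.INTER_CUBIC),cv2.resize(b[220:360,115:195+0],(320,560),interpolation=cv2.INTER_CUBIC)]))"
```

```text
time_s: 27.05
eef_pos: [586.3, 259.2, 89.3]
ee_rot: [-0.0, 0.009, 1.0, 0.0]
force: [0.2, -0.1, 0.5]
grip_width: 0.526
grip_force: 0.0
time_s: 27.55
eef_pos: [587.0, 259.4, 234.2]
ee_rot: [0.003, 0.009, 1.0, 0.001]
force: [-0.0, -1.3, -0.1]
grip_width: 0.525
grip_force: 0.0
time_s: 28.05
eef_pos: [461.2, 139.5, 230.0]
ee_rot: [-0.0, 0.01, 1.0, -0.0]
force: [1.1, 0.5, 0.2]
grip_width: 0.528
grip_force: 0.0
time_s: 28.55
eef_pos: [340.2, 22.0, 230.1]
ee_rot: [0.001, 0.011, 1.0, -0.0]
force: [-0.4, -0.5, 0.1]
grip_width: 0.529
grip_force: 0.0
```

View pics/f8.png

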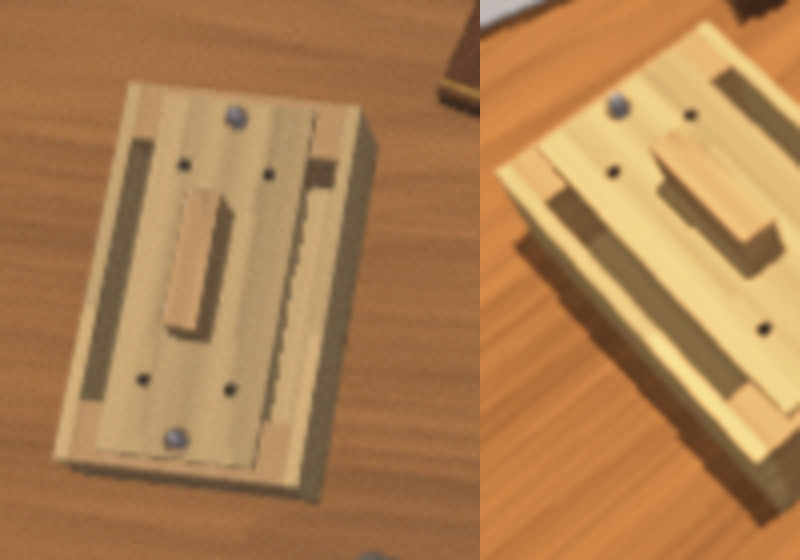

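The pictures show the template lying flat on both box ends. The pins stand through both holes at (236,117) and (176,438) in the top view, and at (619,105) in the side view.

```bash
python3 -c "
from rig import finish_job; print(finish_job())"
```

```text
the job is handed in; nothing more can be done
None
```

The vice kit is packed and handed in at about 29 s: jaw in the middle of the box floor, lining squarely on it, and the template flat on the box ends over both pins; the sanding block and try square were not touched.

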